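# Grade two forged blanks in a thickness gauge

### The job

Grade the two steel blanks by thickness: put each upright into the narrowest slot of the gauge that takes it, about centred along the slot, so that it drops all the way home on its shoulder, and let go. The slot blocks have been clamped a little off their marks, so feel gently for each slot and do not ram a blank against the blocks; leave the hammer, the chisel and the tin where they are.

Things in the scene. Friction and masses are not known exactly. Their poses are not given: they have to be found in the camera images.
- gauge: Thickness gauge, fixed: dark steel bed 80 x 250 x 12 mm (x, y, z) with three green, bright-topped slot blocks in a row along y, 74 mm apart (the gaps between blocks are not slots). Origin: centre of the bed's underside, on the bench; z up. Slots narrow towards -y: 16, 13, 10 mm. Each block was clamped separately, firmly, within 9 mm of its mark along y; that offset is in no reading: find it by touch or sight.
- slot_narrow (a point): Mark of the narrow slot (10 mm wide): centre of the slot's mouth, level with the block's top, if its block sat mid-way; axes as the gauge. The true slot is up to 9 mm from here along the gauge's +y or -y (not x); this point does not follow it. For the thin blank (2 mm play). Slots of all blocks have square edges: a blank slid lightly over the top catches.
- slot_middle (a point): Mark of the middle slot (13 mm wide): centre of the slot's mouth, level with the block's top, if its block sat mid-way; axes as the gauge. The true slot is up to 9 mm from here along the gauge's +y or -y (not x); this point does not follow it. Stays empty.
- slot_wide (a point): Mark of the wide slot (16 mm wide): centre of the slot's mouth, level with the block's top, if its block sat mid-way; axes as the gauge. The true slot is up to 9 mm from here along the gauge's +y or -y (not x); this point does not follow it. For the thick blank (2 mm play).
- shoulder_middle (a point): Middle of the shoulder level at the middle slot's mark, 32 mm above the bench. Every block is 60 mm (x) by 44 mm (y), its flat top 56 mm above the bench; its slot runs right through along x and is 24 mm deep down to this shoulder, where it narrows by 6 mm and the blank stops, centre 62 mm above the bench. Over 60 N of a held blank on a block is ramming.
- thin_center (a point): Centre (half-way up) of the thin blank: loose steel flat bar, blue paint band round its top, standing on its long edge on the bench; 70 mm long (its x), 8 mm thick (its y), 60 mm high (its z, up), about 0.26 kg. Half a turn leaves it the same. Grip it across the 8 mm in its upper 30 mm: the lowest 24 mm go into the slot.
- thick_center (a point): Centre (half-way up) of the thick blank: loose steel flat bar, yellow paint band round its top, standing on its long edge on the bench; 70 mm long (its x), 14 mm thick (its y), 60 mm high (its z, up), about 0.46 kg. Half a turn leaves it the same. Grip it across the 14 mm in its upper 30 mm: the lowest 24 mm go into the slot.
- thin: The thin blank itself (blue band); origin at the centre of its underside, axes as its centre point.
- thick: The thick blank itself (yellow band); origin at the centre of its underside, axes as its centre point.
- hammer: Hammer with a pale wooden handle, 300 mm long, lying beyond the gauge; to be left alone. Origin on the bench under it, handle towards its -x.
- tin: Closed red tin, 56 mm across, 50 mm high, to be left alone. Origin at the centre of its underside.
- chisel: Steel cold chisel, 130 mm long, 14 mm thick, lying; to be left alone. Origin on its underside, blade towards its +x.
There are look-alikes about, which are no part of the job. What is shaped like the thick but brown is not meant. What is shaped like the thin but green is not meant.

How it is judged:
By the outcome, as a careful person would: the job done as asked, in the order asked, and still so for the second after the job is handed in, with the robot touching nothing.
It also fails if it takes over 70 s, if anything falls off the work surface, if the arm or the gripper's body presses on something with over 40 N, if the wrist force passes 120 N, or if a joint passes its speed limit or range.

### The arm

A 6-joint arm with a two-finger parallel gripper is mounted at the origin on the work surface. World frame = base frame: x ahead of the robot, y to its left, z up, the work surface at z = 0. Lengths are in m, angles in rad, forces in N, time in s.
With the tool pointing down it reaches from about 0.3 to 0.875 m from the base axis. Payload 4.2 kg.
Tool frame: the origin (TCP) lies on the centre line of the jaws, within the pads' length; the fingertips stand ctrl.tip_reach ahead of it and the grasp point (between the pads) lies 5 mm behind it (ctrl.tip_reach is the distance from the TCP to the fingertips, in m); z points along the fingers, y is the direction in which the jaws open and shut (so a half turn about z gives the same grasp; the last joint's range is limited). The gripper opens to 85 mm and grips with 20 to 120 N. Pads are 22 mm wide; open, the fingers measure 114 mm over their backs; the gripper's body (76 mm by 85 mm) begins 54 mm behind the grasp point. The pads swing forward as they close: fully open they stand 13 mm farther back than shut.
Start: joints at [-1.192, 0.32, 1.565, -0, 1.257, -0.02], TCP at [0.223, -0.53, 0.245] pointing down, gripper open.
Joint ranges: [-3.11, 3.11], [-0.84, 2.01], [0.21, 2.61], [-1.34, 4.49], [0.05, 2.63], [-2.56, 2.56]. Speed limits (rad/s): [2.57, 2.57, 3.14, 3.14, 3.14, 3.14].

### API

Orientations are given as a rotation vector (axis times angle).
In Python, from cell import ctrl gives the robot as it stands. The module is installed in compiled form; this text tells all that it offers. Calls block until the motion is done:
- ctrl.move_ptp(position, orientation): joint-space move of the TCP to a pose.
- ctrl.servo_line(position, ori=None, velocity=0.15, force_limit=None): straight line of the TCP; ori=None keeps the orientation; velocity is the mean speed in m/s. With force_limit (N) it stops when the force on the tool has changed by that much, and returns True; else False.
- ctrl.goto_joints(angles): joint-space move.
- ctrl.move_gripper(opening, grasp_force=None): opening from 0.0 (shut) to 1.0 (fully open); grasp_force is the grip in N (None keeps the last); returns when the fingers have stopped.
- ctrl.dwell(seconds).
- ctrl.ik(position, orientation): joint angles nearest the present ones, or None.
- ctrl.get_state(): the state.
- ctrl.camera(name): name is "scene" or "top" or "wrist"; returns (picture, depth): 420x560x3 uint8, red, green, blue; 420x560 float32, m along the optical axis (not along the pixel's ray), 0 where there is no reading.
- ctrl.get_calibration(name): a dict with "vertical_fov" (degrees; the focal length in pixels is half the picture's height over the tangent of half this angle, whatever the lens; pixels are square), "cx", "cy" (the principal point, pixels), "T" (4x4, takes a point from camera to world coordinates). Camera axes: x right, y down, z forward; pixel columns grow to the right and rows downward; lengths in m; the calibration is good to about 2 mm. A picture is of the moment at which its call begins: read the wrist's pose just before it. get_calibration takes no time and is no camera call; for the wrist camera it gives the pose at the moment of the call.
A pose or a line that the arm cannot do raises ctrl.PlanningError and nothing moves.
- ctrl.finish_job(): hands the job in, once; it reports no verdict.
The state is a dict: "time_s": time; "joints": joint angles; "qd": joint speeds; "joint_efforts": joint torques, N m; "tcp_pos": TCP position; "orientation": TCP orientation; "contact_force": force on the tool from outside, world axes, zero at the start; "wrist_torque": the same for the moment, N m; "finger_gap": opening from 0.0 (shut) to 1.0 (fully open).
Only numpy, scipy, OpenCV 4.12 (cv2) and the standard library are available. Lean on these libraries where they do the work, as an engineer would, in place of code of your own. Each camera call takes 0.05 s, during which the arm holds its last target.

## Working session

There is one attempt and no reset: what is moved stays moved. The work goes in short steps, each a Python script; the robot and the scene stay as the last script left them, time stands still between calls to the robot, and variables do not carry over. Pictures are saved under pics/ and viewed, and the job is handed in when it is done.

```bash
mkdir -p pics; python3 - <<'E'
from cell import ctrl
import cv2,numpy as np
for n in ["scene","top","wrist"]:
    c=ctrl.get_calibration(n)
    p,d=ctrl.camera(n)
    cv2.imwrite(f"pics/{n}0.png",p[:,:,::-1]); np.savez(f"pics/{n}0.npz",p=p,d=d,T=c["T"],c=[c["vertical_fov"],c["cx"],c["cy"]])
    print(n,c["vertical_fov"],c["cx"],c["cy"],np.round(c["T"],3).tolist(), (d>0).mean())
s=ctrl.get_state();print(s,ctrl.tip_reach)
E
```

```text
scene 46.64904095958505 289.5286232232686 207.02588873343782 [[-0.738, 0.485, -0.469, 1.061], [0.675, 0.542, -0.501, 0.429], [0.011, -0.686, -0.727, 0.778], [0.0, 0.0, 0.0, 1.0]] 0.9960119047619047
top 52.68388986090141 279.05098447104496 213.59134620919983 [[-0.019, -0.988, 0.154, 0.466], [-1.0, 0.021, 0.01, -0.041], [-0.014, -0.153, -0.988, 0.921], [0.0, 0.0, 0.0, 1.0]] 0.9961692176870748
wrist 69.91511891407747 280.08052648002183 212.04385254510126 [[0.388, -0.888, -0.248, 0.287], [-0.922, -0.374, -0.103, -0.504], [-0.002, 0.268, -0.963, 0.373], [0.0, 0.0, 0.0, 1.0]] 0.9961394557823129
{'time_s': 0.15, 'joints': array([-1.19200563e+00,  3.20142893e-01,  1.56538520e+00,  8.82237399e-06,
        1.25737920e+00, -1.99918717e-02]), 'qd': array([ 8.21612862e-05, -3.82853207e-03, -3.80860532e-03,  1.66650230e-03,
        9.19725556e-04,  2.43671182e-04]), 'joint_efforts': array([-7.75567187e-04, -4.15841746e+01, -2.34346211e+01,  5.86508395e-05,
        6.00877465e-03,  3.96174289e-05]), 'tcp_pos': array([ 0.22315653, -0.52957402,  0.2446819 ]), 'orientation': array([-3.07808076e+00, -6.22003073e-01,  3.55365818e-04]), 'contact_force': array([ 0.27898486,  0.30632642, -0.54676511]), 'wrist_torque': array([ 0.02936046, -0.03821984, -0.03321072]), 'finger_gap': 1.0034725673073832} 0.014
```

View pics/top0.png

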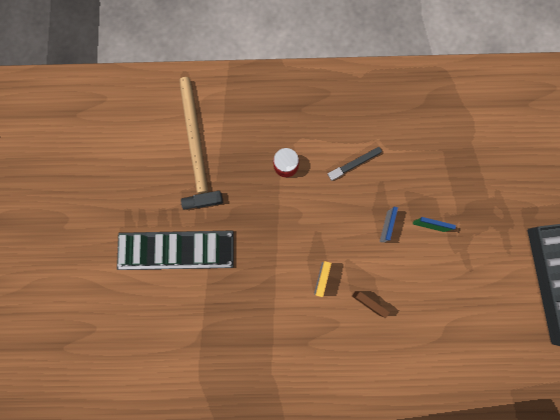

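View pics/scene0.png

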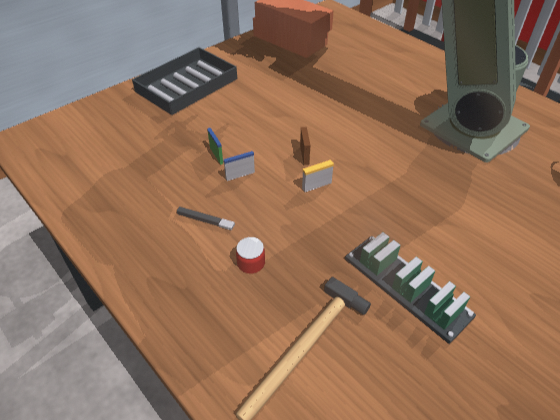

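View pics/wrist0.png

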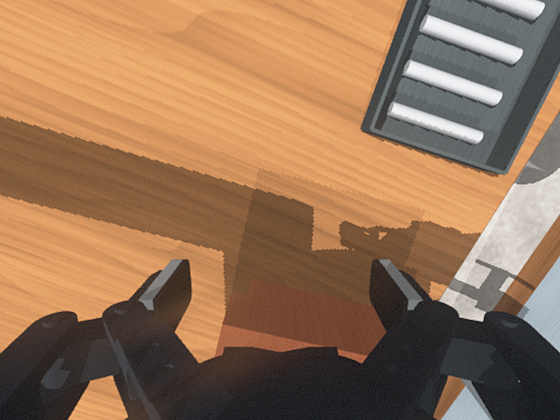

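The top view shows the blue blank near (390,224), the yellow one near (325,279), and the gauge near (176,250). The green and brown decoys are at (436,225) and (374,303). I'll measure these first.

```bash
cat > h.py <<'E'
import numpy as np,cv2
from scipy.spatial.transform import Rotation as R
def K(c): 
    f=210/np.tan(np.radians(c[0])/2); return f,c[1],c[2]
def rays(uv,c,T):
    f,cx,cy=K(c); uv=np.atleast_2d(uv).astype(float)
    d=np.c_[(uv[:,0]-cx)/f,(uv[:,1]-cy)/f,np.ones(len(uv))]@T[:3,:3].T
    return T[:3,3],d
def onplane(uv,z,c,T):
    o,d=rays(uv,c,T); return o+d*((z-o[2])/d[:,2])[:,None]
def cloud(d,c,T):
    v,u=np.mgrid[:d.shape[0],:d.shape[1]]
    o,r=rays(np.c_[u.ravel(),v.ravel()],c,T)
    return (o+r*d.ravel()[:,None]).reshape(*d.shape,3)
def rect(xy):
    (cx,cy),(w,h),a=cv2.minAreaRect(np.float32(xy*1000))
    if w<h: w,h,a=h,w,a+90
    return np.array([cx,cy])/1000,w,h,(a+90)%180-90
def load(n):
    z=np.load(f"pics/{n}.npz"); return z["p"],z["d"],z["c"],z["T"]
E
python3 - <<'E'
from h import *
p,d,c,T=load("top0")
hsv=cv2.cvtColor(p,cv2.COLOR_RGB2HSV); P=cloud(d,c,T)
def blobs(m,name,z):
    n,l,s,ce=cv2.connectedComponentsWithStats(m.astype(np.uint8))
    for i in range(1,n):
        if s[i,4]>25:
            v,u=np.nonzero(l==i); q=onplane(np.c_[u,v],z,c,T)
            r=rect(q[:,:2]); print(name,ce[i].round(1),s[i,4],"ctr",r[0].round(4),"LxW",np.round(r[1:3],1),"ang",round(r[3],1),"depthz",np.median(P[v,u,2]).round(4))
H,S,V=[hsv[...,i] for i in range(3)]
blobs((H>105)&(H<130)&(S>90)&(V>60),"blue",.06)
blobs((H>20)&(H<32)&(S>150)&(V>120),"yel",.06)
g=np.zeros(H.shape,bool); g[225:275,110:240]=1
blobs(g&(P[...,2]>.048)&(P[...,2]<.065),"tops",.056)
blobs(g&(V>140)&(S<60),"bright",.056)
E
python3 - <<'E'
import cv2
a=cv2.imread('pics/top0.png')
cv2.imwrite('pics/topz.png',cv2.resize(a[222:280,110:245],None,fx=5.5,fy=5.5,interpolation=cv2.INTER_NEAREST))
E
```

```text
blue [391.2 223.2] 151 ctr [ 0.5756 -0.2601] LxW [69.6  8.8] ang -17.1 depthz 0.0597
blue [437.6 222.6] 146 ctr [ 0.5745 -0.3547] LxW [70.8  8.6] ang 74.4 depthz 0.0593
yel [323. 279.] 191 ctr [ 0.466  -0.1172] LxW [68.5 11. ] ang -15.4 depthz 0.0598
tops [199.  247.4] 269 ctr [0.5339 0.1334] LxW [59.7 16.5] ang 0.5 depthz 0.056
tops [212.  247.6] 269 ctr [0.5334 0.1068] LxW [59.6 16.5] ang 0.2 depthz 0.0559
tops [122.9 249. ] 238 ctr [0.5339 0.2893] LxW [58.1 16.5] ang 2.1 depthz 0.0561
tops [137.4 248.7] 236 ctr [0.5343 0.2595] LxW [59.4 16.8] ang -0.4 depthz 0.056
tops [159.4 248.8] 258 ctr [0.5334 0.2145] LxW [59.4 17.8] ang -1.7 depthz 0.0563
tops [173.1 248.4] 246 ctr [0.5339 0.1867] LxW [57.7 16.4] ang 1.0 depthz 0.056
bright [211.3 246.6] 216 ctr [0.5344 0.1078] LxW [57.5 14.4] ang 0.3 depthz 0.0561
bright [152.4 259.9] 522 ctr [0.5267 0.1846] LxW [230.6  67.4] ang 88.8 depthz 0.0138
bright [136.3 249.4] 183 ctr [0.5334 0.2626] LxW [57.8 12.3] ang 1.8 depthz 0.0562
bright [158.3 247.6] 213 ctr [0.5345 0.2165] LxW [57.8 14.4] ang 1.4 depthz 0.0564
bright [172.1 247.8] 207 ctr [0.534  0.1877] LxW [57.7 14.4] ang 1.1 depthz 0.0563
bright [198.1 248. ] 237 ctr [0.5329 0.1354] LxW [57.6 16.4] ang 0.5 depthz 0.0562
```

View pics/topz.png

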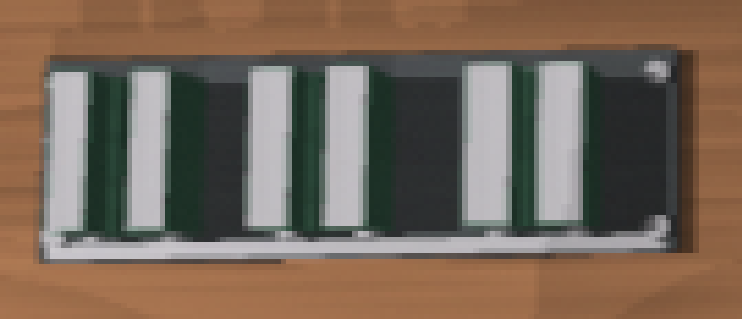

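Wall pitches of 26.6, 27.8 and 29.8 mm identify the 10, 13 and 16 mm slots, narrowing towards world −y. The true thin blank is the grey-bodied one at (0.576,−0.260); the other blue-topped part has a green body. I'll go above it and check with the wrist camera.

```bash
cat >> h.py <<'E'
def ori(yaw): return (R.from_euler('z',yaw)*R.from_euler('x',np.pi)).as_rotvec()
def snap(ctrl,n,name):
    c=ctrl.get_calibration(n); p,d=ctrl.camera(n)
    cv2.imwrite(f"pics/{name}.png",p[:,:,::-1]); np.savez(f"pics/{name}.npz",p=p,d=d,T=c["T"],c=[c["vertical_fov"],c["cx"],c["cy"]])
def blobs(m,name,z,c,T,P,amin=60):
    n,l,s,ce=cv2.connectedComponentsWithStats(m.astype(np.uint8)); out=[]
    for i in range(1,n):
        if s[i,4]>amin:
            v,u=np.nonzero(l==i); q=onplane(np.c_[u,v],z,c,T); r=rect(q[:,:2]); out.append(r)
            print(name,ce[i].round(1),s[i,4],"ctr",r[0].round(4),"LxW",np.round(r[1:3],1),"ang",round(r[3],1),"z",np.median(P[v,u,2]).round(4))
    return out
E
python3 - <<'E'
from h import *
from cell import ctrl
o=ori(np.radians(-17)+np.pi)
print(ctrl.ik([.5756,-.2601,.22],o))
ctrl.move_ptp([.5756,-.2601,.22],o); ctrl.move_gripper(.45)
snap(ctrl,"wrist","w1"); s=ctrl.get_state(); print(s["time_s"],s["tcp_pos"],s["finger_gap"])
p,d,c,T=load("w1"); P=cloud(d,c,T)
hsv=cv2.cvtColor(p,cv2.COLOR_RGB2HSV);H,S,V=[hsv[...,i] for i in range(3)]
blobs((H>105)&(H<130)&(S>90)&(V>60)&(P[...,2]>.056),"blue",.06,c,T,P)
blobs((P[...,2]>.057)&(P[...,2]<.063),"h60",.06,c,T,P)
E
```

```text
[-0.44262078  0.42443704  1.46686208  0.          1.25029353 -1.71671114]
2.3583 [ 0.5755641  -0.26015308  0.21999365] 0.4520590577134175
blue [279.5 196.7] 548 ctr [ 0.5746 -0.2606] LxW [68.5  7.6] ang -17.2 z 0.0599
h60 [292.2   9.3] 977 ctr [ 0.417 -0.209] LxW [59.8 15.4] ang 54.1 z 0.0598
h60 [402.   37.3] 1375 ctr [ 0.4715 -0.1198] LxW [58.5 15.8] ang -16.1 z 0.0599
h60 [280.  197.5] 626 ctr [ 0.5752 -0.2607] LxW [69.5  8.1] ang -17.0 z 0.0599
h60 [190.4 223.9] 617 ctr [ 0.5737 -0.3547] LxW [70.5  9.6] ang 74.4 z 0.0598
```

View pics/w1.png

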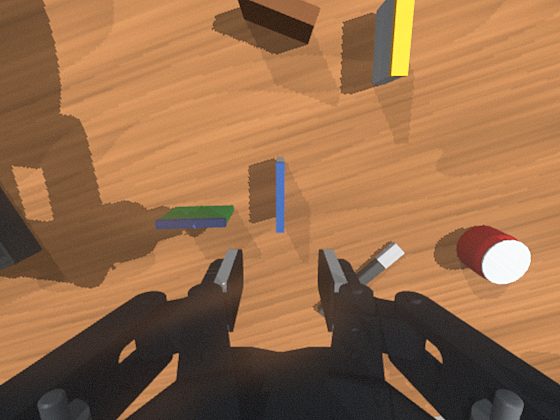

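The wrist view shows the blue blank at (280,197), centred between the jaws and agreeing with the top camera to 1 mm. I'll grasp it.

```bash
python3 - <<'E'
from h import *
from cell import ctrl
x,y=.5750,-.2605
o=ori(np.radians(-17)+np.pi)
ctrl.move_ptp([x,y,.10],o)
print(ctrl.servo_line([x,y,.046],velocity=.06,force_limit=15), ctrl.get_state()["tcp_pos"])
ctrl.move_gripper(0.0,50); print(ctrl.get_state()["finger_gap"])
ctrl.servo_line([x,y,.17],velocity=.15)
s=ctrl.get_state(); print(s["contact_force"],s["finger_gap"],s["time_s"])
ctrl.move_ptp([.534,.120,.17],ori(np.pi))
snap(ctrl,"wrist","w2"); s=ctrl.get_state(); print(s["time_s"],s["tcp_pos"],s["contact_force"])
E
```

```text
False [ 0.5753271  -0.26064079  0.04637026]
0.0838897965721873
[-0.36426265  0.09518038 -2.82831928] 0.08337851285730308 5.3083
6.7833 [0.53454097 0.11898102 0.16996819] [-0.29121208  0.52571212 -1.45216462]
```

View pics/w2.png

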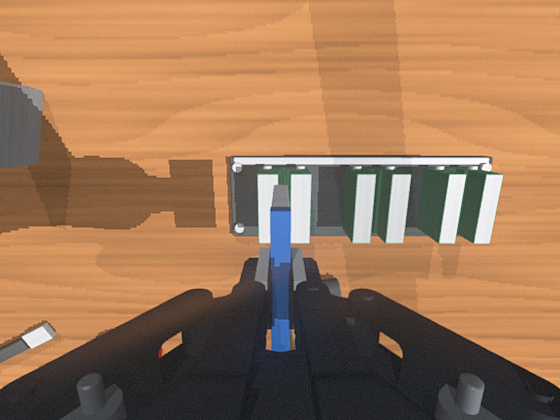

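The blue blank is held at (281,270), with the narrow slot right behind it between the bright tops at x≈268 and 300. Next I'll measure the slot edges and the blank in this same view.

```bash
python3 - <<'E'
from h import *
p,d,c,T=load("w2"); P=cloud(d,c,T)
hsv=cv2.cvtColor(p,cv2.COLOR_RGB2HSV);H,S,V=[hsv[...,i] for i in range(3)]
# subpixel gray edges by row, plane z=.056
g=cv2.cvtColor(p,cv2.COLOR_RGB2GRAY).astype(float); m=(V>150)&(S<45)&(abs(P[...,2]-.056)<.005)
out=[]
for v in range(176,242,4):
    row=g[v]; on=(row>120)&(abs(P[v,:,2]-.056)<.02); e=[]
    u=np.arange(240,505)
    tr=np.nonzero(np.diff((row[u]>120).astype(int)))[0]
    e=[u[i]+(120-row[u[i]])/(row[u[i]+1]-row[u[i]]) for i in tr]
    q=onplane(np.c_[e,[v]*len(e)],.056,c,T)
    print(v,round(q[0,0],3),(q[:,1]*1000).round(1))
# bed edges angle & blank
for r in blobs((abs(P[...,2]-.056)<.003),"tops",.056,c,T,P): pass
b=(H>105)&(H<130)&(S>90)&(V>50)
v,u=np.nonzero(b&(np.arange(420)[:,None]<330)); 
for vv in (210,225,240): 
    uu=u[v==vv]; print(vv,uu.min(),uu.max(),P[vv,(uu.min()+uu.max())//2])
v,u=np.nonzero(abs(P[...,2]-.012)<.004); sel=(u>225)&(u<500)&(v>150)&(v<170); print('bed',rect(P[v[sel],u[sel],:2]))
E
```

```text
176 0.505 [ 99.3 116.9 126.5 144.  148.2 148.3 180.2 195.7 208.7 224.4 254.6 268.9
 284.5]
180 0.508 [ 99.4 116.9 126.3 144.1 180.2 195.9 208.7 224.3 254.5 269.  284.5]
184 0.511 [ 99.3 116.9 126.4 144.1 180.1 195.7 208.7 224.2 254.6 268.9 284.5]
188 0.515 [ 99.4 124.4 126.5 144.1 180.1 195.8 208.7 224.3 254.5 268.9 284.6]
192 0.518 [ 99.5 124.9 126.2 143.9 180.2 195.9 208.7 224.1 254.6 269.  284.5]
196 0.521 [ 99.4 125.1 126.3 143.8 147.7 148.  180.2 195.7 208.6 224.3 254.6 268.9
 284.5]
200 0.525 [ 99.5 112.5 112.6 125.3 126.3 143.8 180.2 195.7 208.7 224.2 254.5 268.8
 284.7]
204 0.528 [ 99.5 111.6 111.7 143.8 180.2 195.9 208.6 224.2 254.5 269.  284.5]
208 0.531 [ 99.4 110.3 126.5 143.9 147.3 147.6 180.3 195.7 208.6 224.3 254.5 268.9
 284.4]
212 0.535 [ 99.3 110.7 110.7 125.8 125.8 143.9 180.3 195.7 208.6 224.2 254.5 268.9
 284.5]
216 0.538 [ 99.3 110.6 111.1 120.6 120.9 123.3 123.3 125.  125.  144.  180.1 195.9
 208.6 224.3 254.4 269.  284.6]
220 0.542 [ 99.3 110.5 112.8 125.3 125.9 143.9 148.3 148.8 180.1 195.8 208.6 224.2
 254.4 268.9 284.5]
224 0.545 [ 86.1  99.3 110.5 111.7 11
[... 608 characters left out ...]
84.4]
tops [265.4 204.5] 998 ctr [0.5329 0.1081] LxW [59.9 16.3] ang -1.2 z 0.056
tops [300.7 207.8] 1397 ctr [0.5329 0.1357] LxW [59.8 16.5] ang 0.5 z 0.056
tops [363.6 208.2] 1355 ctr [0.533  0.1879] LxW [59.6 16.3] ang -0.1 z 0.0559
tops [397.6 208.1] 1376 ctr [0.533 0.216] LxW [59.6 16.9] ang -0.1 z 0.0559
tops [451.5 207.9] 1295 ctr [0.533 0.261] LxW [59.6 15.8] ang -0.0 z 0.0559
tops [487.2 208.2] 1328 ctr [0.533  0.2907] LxW [59.6 16.2] ang -0.0 z 0.0559
210 271 289 [0.49917892 0.11838156 0.18114382]
225 270 290 [0.50464236 0.11837738 0.18389758]
240 271 289 [0.51142733 0.11836968 0.18286683]
bed (array([0.49932913, 0.19512048]), 249.10769653320312, 11.578105926513672, 89.95263671875)
```

```bash
python3 - <<'E'
import cv2
a=cv2.imread('pics/w2.png')[150:290,220:320]
cv2.imwrite('pics/w2z.png',cv2.resize(a,None,fx=4.2,fy=4.2,interpolation=cv2.INTER_NEAREST))
E
```

```text
(no output)
```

View pics/w2z.png

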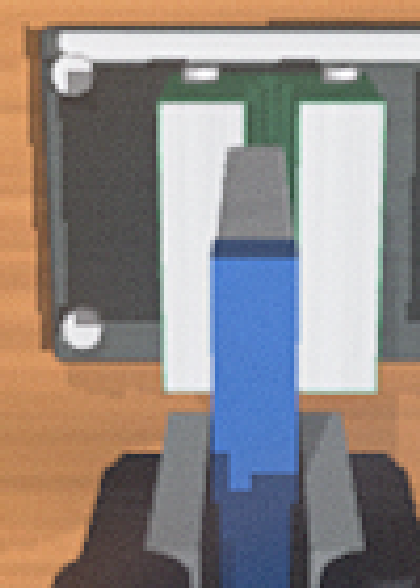

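The gauge yaw is 0 to within 0.1°. The narrow slot is centred at y≈0.1217 and the blank reads about 0.6 mm lower than the TCP, so I'll aim for TCP y=0.1222 and lower it gently.

```bash
python3 - <<'E'
from h import *
from cell import ctrl
G=.046
x,y=.5335,.1222
ctrl.servo_line([x,y,.056+G+.006],ori(np.pi),velocity=.08); ctrl.dwell(.2)
s=ctrl.get_state(); print(s["time_s"],s["tcp_pos"],s["contact_force"])
hit=ctrl.servo_line([x,y,.056+G-.008],velocity=.015,force_limit=5)
s=ctrl.get_state(); print(hit,s["time_s"],s["tcp_pos"],"bottom",s["tcp_pos"][2]-G,s["contact_force"],s["wrist_torque"])
snap(ctrl,"wrist","w3")
E
```

```text
7.9083 [0.53382689 0.12227037 0.10857804] [ 0.25787837 -0.45466133 -2.52290872]
False 8.9917 [0.53359089 0.12221772 0.09410943] bottom 0.04810942834578784 [-0.54104404  0.2436496  -1.34082235] [0.00097895 0.00274617 0.03828846]
```

View pics/w3.png

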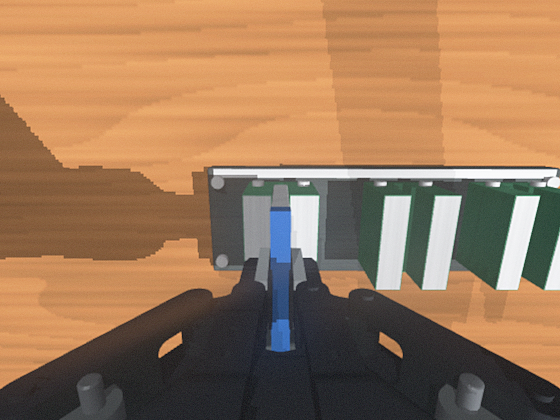

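The blank went 8 mm into the slot with no contact force, so I'll seat it fully and release.

```bash
python3 - <<'E'
from h import *
from cell import ctrl
G=.046; x,y=.5335,.1222
hit=ctrl.servo_line([x,y,.0765],velocity=.02,force_limit=6)
s=ctrl.get_state(); print(hit,s["time_s"],s["tcp_pos"],"bottom",s["tcp_pos"][2]-G,s["contact_force"])
ctrl.move_gripper(.3)
ctrl.dwell(.15)
z=ctrl.get_state()["tcp_pos"][2]
ctrl.servo_line([x,y,.19],velocity=.12)
snap(ctrl,"wrist","w4"); print(ctrl.get_state()["time_s"])
p,d,c,T=load("w4"); P=cloud(d,c,T); hsv=cv2.cvtColor(p,cv2.COLOR_RGB2HSV);H,S,V=[hsv[...,i] for i in range(3)]
blobs((H>105)&(H<130)&(S>90)&(V>60)&(P[...,2]>.08),"blue",.092,c,T,P)
blobs((abs(P[...,2]-.092)<.003),"h92",.092,c,T,P)
blobs((abs(P[...,2]-.056)<.003),"tops",.056,c,T,P)
E
```

```text
True 9.775 [0.53329095 0.12217454 0.07845517] bottom 0.03245517173161841 [-0.25650024  0.43860932  5.15012427]
11.375
blue [280.5 215.5] 860 ctr [0.5325 0.1215] LxW [69.2  7.3] ang 0.0 z 0.0919
h92 [280.9 215.2] 931 ctr [0.5329 0.122 ] LxW [70.1  8. ] ang -0.2 z 0.0919
tops [  5.1 128.1] 525 ctr [ 0.4673 -0.1104] LxW [70.9  8. ] ang -13.9 z 0.0562
tops [265.9 204.7] 1238 ctr [0.5325 0.1083] LxW [59.3 16.7] ang -0.3 z 0.0559
tops [295.9 205.1] 1236 ctr [0.533  0.1357] LxW [60.3 16.7] ang 0.3 z 0.056
tops [354.5 205.5] 1169 ctr [0.533 0.188] LxW [60.2 16.2] ang -0.1 z 0.056
tops [386.1 205.5] 1177 ctr [0.533  0.2163] LxW [60.2 16.5] ang -0.0 z 0.0559
tops [436.2 205.5] 1108 ctr [0.5334 0.2611] LxW [59.3 15.8] ang -0.0 z 0.056
tops [469.3 205.7] 1139 ctr [0.5334 0.2909] LxW [59.4 16.2] ang 0.3 z 0.056
```

View pics/w4.png

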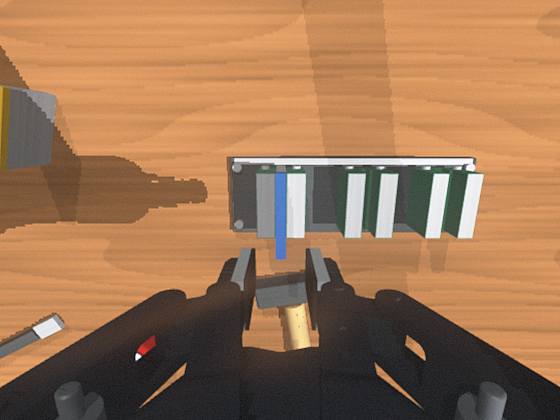

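The thin blank is home: its top is at 0.0919 and it sits centred at (0.533,0.122). The thick blank is next.

```bash
python3 - <<'E'
from h import *
from cell import ctrl
o=ori(np.radians(-16)+np.pi)
ctrl.move_ptp([.467,-.118,.20],o); ctrl.move_gripper(.5)
snap(ctrl,"wrist","w5"); s=ctrl.get_state(); print(s["time_s"],s["tcp_pos"])
p,d,c,T=load("w5"); P=cloud(d,c,T); hsv=cv2.cvtColor(p,cv2.COLOR_RGB2HSV);H,S,V=[hsv[...,i] for i in range(3)]
blobs((H>20)&(H<32)&(S>150)&(V>120)&(P[...,2]>.056),"yel",.06,c,T,P)
blobs((abs(P[...,2]-.06)<.003),"h60",.06,c,T,P)
E
```

```text
12.7167 [ 0.4672611  -0.11735355  0.19991488]
yel [280. 200.] 1123 ctr [ 0.4648 -0.1174] LxW [69.8 13.4] ang -15.6 z 0.0599
h60 [161.4 175.3] 1323 ctr [ 0.4131 -0.2122] LxW [71.  15.4] ang 53.6 z 0.0598
h60 [280.2 200.2] 1158 ctr [ 0.4655 -0.1169] LxW [70.8 13.6] ang -16.3 z 0.0599
h60 [546.3 199.2] 401 ctr [0.5329 0.1192] LxW [71.4 10.4] ang -2.7 z 0.06
h60 [119.9 354.5] 82 ctr [ 0.5791 -0.3275] LxW [19.1  7.4] ang -64.7 z 0.0596
```

View pics/w5.png

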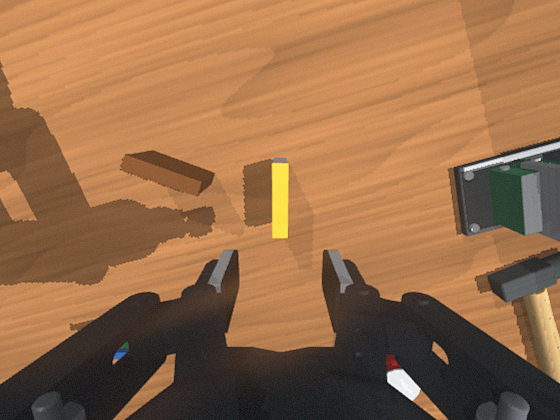

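The yellow blank is centred at (280,200), so I'll grasp it and carry it high over to the wide slot.

```bash
python3 - <<'E'
from h import *
from cell import ctrl
x,y=.4652,-.1171
o=ori(np.radians(-16)+np.pi)
ctrl.move_ptp([x,y,.10],o)
print(ctrl.servo_line([x,y,.046],velocity=.06,force_limit=15), ctrl.get_state()["tcp_pos"])
ctrl.move_gripper(0.0,60); print(ctrl.get_state()["finger_gap"])
ctrl.servo_line([x,y,.19],velocity=.15)
ctrl.move_ptp([.5335,.2762,.19],ori(np.pi)); ctrl.servo_line([.5335,.2762,.15],velocity=.1);ctrl.dwell(.2)
snap(ctrl,"wrist","w6"); s=ctrl.get_state(); print(s["time_s"],s["tcp_pos"],s["contact_force"],s["finger_gap"])
p,d,c,T=load("w6"); P=cloud(d,c,T); hsv=cv2.cvtColor(p,cv2.COLOR_RGB2HSV);H,S,V=[hsv[...,i] for i in range(3)]
blobs((abs(P[...,2]-.056)<.003),"tops",.056,c,T,P)
b=(H>20)&(H<32)&(S>150)&(V>120)
blobs(b&(np.arange(420)[:,None]<330),"yel",.164,c,T,P)
for vv in (210,225,240):
    uu=np.nonzero(b[vv])[0]
    if len(uu): print(vv,onplane([[uu.min()-.5,vv],[uu.max()+.5,vv]],.164,c,T)[:,:2].round(4).tolist())
E
```

```text
False [ 0.46549397 -0.11718064  0.04622488]
0.14603039668105103
18.0083 [0.53388203 0.27637048 0.15080154] [ 0.56090412  0.78327932 -6.122191  ] 0.14876938413078772
tops [ 97.1 214.4] 2189 ctr [0.5321 0.1347] LxW [69.7 27.9] ang 4.4 z 0.0559
tops [167.8 214.6] 1584 ctr [0.5327 0.189 ] LxW [59.7 16.6] ang -0.1 z 0.056
tops [204.4 214.7] 1544 ctr [0.5327 0.2173] LxW [59.7 16.2] ang -0.1 z 0.0559
tops [259.5 207. ] 783 ctr [0.5306 0.2615] LxW [55.7 13.5] ang -1.4 z 0.056
tops [303.4 209.2] 961 ctr [0.5327 0.2928] LxW [60.  13.6] ang 1.6 z 0.056
yel [280.7 235.6] 1746 ctr [0.5101 0.2756] LxW [23.  14.1] ang -0.0 z 0.1642
yel [278.  300.6] 169 ctr [0.5384 0.2742] LxW [13.1 10.7] ang -38.1 z 0.1642
yel [282.2 325.8] 213 ctr [0.5509 0.2758] LxW [13.8  4.6] ang 90.0 z 0.1643
225 [[0.5044, 0.2685], [0.5044, 0.2826]]
240 [[0.5109, 0.2684], [0.5109, 0.2827]]
```

View pics/w6.png

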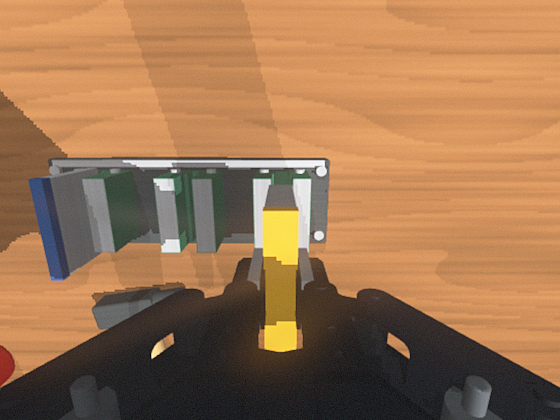

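The yellow blank is held at (281,235) above the wide slot, whose walls are at x≈260 and 303. The blank hides the inner edges, so I'll use the block's outer edges.

```bash
python3 - <<'E'
from h import *
p,d,c,T=load("w6"); g=cv2.cvtColor(p,cv2.COLOR_RGB2GRAY).astype(float)
for v in range(180,204,4):
    row=g[v]; u=np.arange(240,325); tr=np.nonzero(np.diff((row[u]>120).astype(int)))[0]
    e=[u[i]+(120-row[u[i]])/(row[u[i]+1]-row[u[i]]) for i in tr]
    print(v,(onplane(np.c_[e,[v]*len(e)],.056,c,T)[:,1]*1000).round(1))
p,d,c,T=load("w4"); g=cv2.cvtColor(p,cv2.COLOR_RGB2GRAY).astype(float)
for v in (190,200,220):
    row=g[v]; u=np.arange(400,490); tr=np.nonzero(np.diff((row[u]>120).astype(int)))[0]
    e=[u[i]+(120-row[u[i]])/(row[u[i]+1]-row[u[i]]) for i in tr]
    print(v,(onplane(np.c_[e,[v]*len(e)],.056,c,T)[:,1]*1000).round(1))
E
```

```text
180 [254.8 270.5 284.8 299.3 300.3 302.6 303.5 304.6 305.2 306.3]
184 [254.9 269.1 270.1 270.4 284.8 299.4 300.7 301.4 302.7 304.4 308.5]
188 [254.8 267.  284.3 299.2 304.  304.5 307.9 308.4]
192 [254.8 266.2 284.9 299.1 300.4 301.4 301.4 302.5]
196 [254.8 265.5 285.7 299.1 301.7 302.4]
200 [254.8 264.8 286.3 299.1 301.8 303.1]
190 [254.4 268.9 284.4]
200 [254.5 269.  284.6]
220 [254.3 269.  284.4]
```

Directly overhead, the block spans 254.8–299.2, so its centre is at 277.0. The blank sits at 275.6 with TCP at 276.4, so I'll aim for TCP y=0.2777.

```bash
python3 - <<'E'
from h import *
from cell import ctrl
G=.046; x,y=.5335,.2777
ctrl.servo_line([x,y,.056+G+.006],ori(np.pi),velocity=.06); ctrl.dwell(.2)
hit=ctrl.servo_line([x,y,.056+G-.008],velocity=.015,force_limit=5)
s=ctrl.get_state(); print(hit,s["time_s"],s["tcp_pos"],"bottom",s["tcp_pos"][2]-G,s["contact_force"],s["wrist_torque"])
E
```

```text
False 20.1417 [0.53360758 0.27774686 0.09415291] bottom 0.048152913384817086 [-0.17336057 -0.02349125 -5.31993116] [-0.02968281 -0.01888434 -0.00627812]
```

```bash
python3 - <<'E'
from h import *
from cell import ctrl
G=.046; x,y=.5335,.2777
hit=ctrl.servo_line([x,y,.0765],velocity=.02,force_limit=6)
s=ctrl.get_state(); print(hit,s["time_s"],s["tcp_pos"],"bottom",s["tcp_pos"][2]-G,s["contact_force"])
ctrl.move_gripper(.35); ctrl.dwell(.15)
ctrl.servo_line([x,y,.19],velocity=.12)
snap(ctrl,"wrist","w7"); 
p,d,c,T=load("w7"); P=cloud(d,c,T)
blobs((abs(P[...,2]-.092)<.003),"h92",.092,c,T,P)
blobs((abs(P[...,2]-.056)<.003),"tops",.056,c,T,P)
ctrl.servo_line([.45,.2,.30],velocity=.2)
snap(ctrl,"scene","s7"); snap(ctrl,"top","t7"); print(ctrl.get_state()["time_s"])
E
```

```text
True 20.875 [0.53331275 0.27762653 0.07847819] bottom 0.032478190754715114 [-0.56266434  0.54788374  6.29472125]
h92 [ 83.8 215.2] 1134 ctr [0.5329 0.123 ] LxW [70.2 10.9] ang -0.1 z 0.0917
h92 [281.  215.2] 1611 ctr [0.5328 0.277 ] LxW [70.1 14.3] ang 0.5 z 0.0919
tops [122.4 205. ] 1590 ctr [0.532  0.1347] LxW [70.  27.2] ang 5.4 z 0.0559
tops [182.8 205.7] 1170 ctr [0.5329 0.1891] LxW [60.3 16.7] ang -0.1 z 0.0559
tops [214.4 205.6] 1155 ctr [0.5333 0.2173] LxW [59.3 16.1] ang 0.1 z 0.056
tops [264.1 205.8] 962 ctr [0.5332 0.2618] LxW [59.4 13.6] ang 0.5 z 0.056
tops [298.  205.3] 972 ctr [0.5332 0.2927] LxW [59.4 13.2] ang 0.5 z 0.056
23.5167
```

View pics/w7.png

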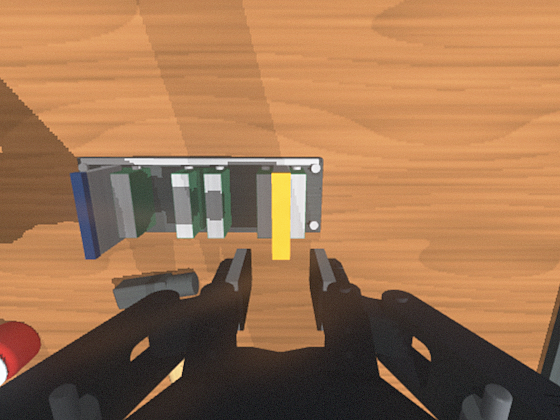

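View pics/s7.png

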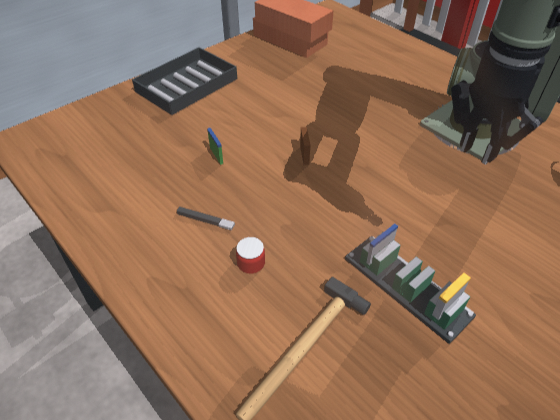

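The scene view shows the blue blank seated at (383,240) and the yellow one at (455,290). The hammer, chisel, tin and decoys haven't moved, and the robot is clear of everything.

```bash
python3 -c "
from cell import ctrl
ctrl.finish_job(); print(ctrl.get_state()['time_s'])"
```

```text
the job is handed in; nothing more can be done
the job is handed in; nothing more can be done
```

Both blanks are graded: the thin one (blue band) is in the 10 mm slot and the thick one (yellow band) is in the 16 mm slot. I handed the job in at about 23.5 s of the 70 s allowed.

- **Finding the slots:** I measured the wall spacing in the camera images and checked each slot against the held blank in the wrist view. Each blank then went in on the first gentle try, stopping only on its shoulder at about 6 N.
- **Last checks:** Both tops are about 92 mm above the bench, as they should be when fully home. The centres along x are within 1 mm of the blocks' centres, and both blanks are square to their slots. The gripper is clear, and the hammer, tin, chisel and look-alikes look unmoved in the final scene picture.
- **Disagreements:** In the last wrist view the thin blank's top face measured 10.9 mm wide instead of 8 mm. It was seen at a slant there; the view straight after release gave 8.0 mm. For the wide slot, the slanted view put it about 1 mm from the overhead one. I used the overhead value, and the blank went in with no contact.

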